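Shut and lock the drawer of the red-capped vial

ROBOT

A 6-joint arm with a two-finger parallel gripper is mounted at the origin on a cart in front of the work surface, level with it; the furniture and walls round the work are solid. World frame = base frame: x ahead of the robot, y to its left, z up, the work surface at z = 0. Lengths are in m, angles in rad, forces in N, time in s.
With the tool pointing down it reaches from about 0.25 to 0.775 m from the base axis. Payload 4 kg.
Tool frame: the origin (TCP) lies at the centre of the arm's flange, where the gripper is bolted on; the fingertips stand 199 mm ahead of it and the grasp point (between the pads) lies 180 mm ahead of it (robot.tcp_to_tips is the distance from the TCP to the fingertips, in m); z points along the fingers, y is the line along which they close (so a half turn about z gives the same grasp; the last joint's range is limited). The gripper opens to 94 mm and grips with 3 to 60 N. Pads are 16 mm wide; open, the fingers measure 119 mm over their backs; the gripper's body (75 mm by 177 mm) begins 78 mm behind the grasp point.
Start: joints at [-1.343, 0.087, 1.371, -0, 1.684, -0.103], TCP at [0.179, -0.52, 0.405] pointing down, gripper open.
Joint ranges: [-3.1, 3.1], [-0.76, 2.03], [0.27, 2.55], [-1.08, 4.22], [0.17, 2.65], [-2.57, 2.57]. Speed limits (rad/s): [2.79, 2.79, 3.14, 3.14, 3.14, 3.14].

INTERFACE

Orientations are given as [roll, pitch, yaw] about the fixed x, y, z axes, in that order (R = Rz(yaw) Ry(pitch) Rx(roll)).
In Python, from bench import telemetry, snapshot, ticket, robot gives the robot as it stands.
- The arm moves only by the tool apply_moves, never from a script. Its argument "moves" is a list that holds one entry, the list of rows, each a list of 5 numbers: the shift along the tool's x, y, z in units of 50 mm (1.0 is 50 mm), then the turn about the tool's z in units of 10 degrees (1.0 is 10 degrees), then the closure, from 0 (fully open) to 1 (shut). A call has 1 to 10 rows; each row is the pose to reach, as a shift and turn from the pose commanded when the call began, along the tool's axes at that moment; what a row does not reach only later rows make up. A row lasts 1/8 s, in which the tool goes at most 62.5 mm and 10.7 degrees, less where a joint would pass 70% of its speed; a pose out of reach is approached as far as the arm can. A call with a gripper value outside its range is refused whole. The fingers move at their own pace and stop on an object; the grip force is fixed at half the most. Time passes only in rows, so rows that repeat a pose let the fingers close. It gives the time, the measured TCP pose, the force, the opening and the grip force at its end, in the units of the state.
- telemetry.get_obs(): the state, without advancing time (a new reading comes with each control period).
- snapshot(name): name is "scene" or "top" or "wrist"; returns a dict with "image" (384x512x3 uint8, red, green, blue), "fovy" (degrees; the focal length in pixels is half the picture's height over the tangent of half this angle, whatever the lens; pixels are square), "cx", "cy" (the principal point, pixels), "R" (3x3) and "t" (3): a world point X has camera coordinates R X + t. Camera axes: x right, y down, z forward; pixel columns grow to the right and rows downward; lengths in m; the calibration is good to about 2 mm. A picture is of the moment at which its call begins. There is no depth.
- ticket.close_job(): hands the job in; it is judged then, once.
The state is a dict: "time": time; "joint_positions": joint angles; "qvel": joint speeds; "joint_torque": joint torques, N m; "tool_pos": TCP position; "ee_rot": TCP orientation; "wrist_force": force on the tool from outside, world axes, zero at the start; "wrist_torque": the same for the moment, N m; "width": finger opening in m; "finger_force": force on a finger pad.
Only numpy, scipy, OpenCV 4.12 (cv2) and the standard library are available. Lean on these libraries where they do the work, as an engineer would, in place of code of your own. Each camera call takes 0.05 s, during which the arm holds its last target. There are 200 camera calls.

TASK

One of the two open drawers of the small grey drawer unit holds the red-capped vial. Push that drawer fully shut with the fingertips, then push the orange locking tab on top of the unit sideways, all the way to the side of that drawer. Leave the other drawer open as it is, keep both vials standing without touching or lifting them, and do not disturb the timer, the rubber stopper or the small blue box.

Things in the scene. Friction and masses are not known exactly. Their poses are not given: they have to be found in the camera images.
- drawer_unit: fixed grey drawer unit, 130 mm deep (x) x 140 mm wide (y) x 80 mm high, on the bench; origin at the centre of its underside. Its -x side is the front with two white drawers side by side, +y is its left as seen from the front, z up. Flat roof 80 mm above the bench.
- drawer_left_face (a point): centre of the outer front face of the left drawer (the +y one), 28 mm above the bench. The flat white front is 66 mm wide and runs from 6 to 50 mm above the bench, with no handle; it has a flat card frame. Its x, y, z axes are those of the drawer unit. The centre lies 71 mm + joint value ahead (-x) of the unit's origin and 34.5 mm to its left (+y). Behind the front is an open tray 104 mm long with 26 mm high walls.
- drawer_right_face (a point): the same for the right drawer (the -y one): 34.5 mm to the right (-y) of the unit's origin.
- drawer_left (a joint): opening of the left drawer in m: 0 fully shut (against its stop), 0.085 fully out; slides along the unit's x, with about 1 to 3 N of drag, and stays where it is left
- drawer_right (a joint): the same for the right drawer
- lock_slide (a joint): position of the locking tab along the unit's y in m: 0 in the middle, +0.03 stop at the left drawer's side, -0.03 stop at the right drawer's side; 1 to 2 N of drag, stays where it is left
- lock_tab (a point): centre of the orange locking tab, an upright ribbed block 28 mm (x) x 14 mm (y) x 22 mm high standing on a thin plate on the unit's roof, 41 mm ahead (-x) of the unit's origin; its centre is 93 mm above the bench, its top 104 mm; its axes are those of the unit. The 3 mm high aluminium guide round its path is only decoration and does not obstruct.
- red_vial_center (a point): sample vial with a red cap, 24 mm across, 52 mm high, standing loose on the tray of one of the drawers (12 mm above the bench); point on its axis half-way up (26 mm above its foot); z axis up along it
- black_vial_center (a point): sample vial with a black cap, same size, standing loose in the other drawer; point on its axis half-way up (26 mm above its foot); z axis up along it
- bench_timer: white bench timer, 58 x 62 x 18 mm, lying loose on the rear half of the drawer unit's roof; origin at the centre of its underside
- stopper: red-brown rubber stopper, 33 mm across, 26 mm high, on the bench in front of the drawers; origin at the centre of its underside
- strip_box: small blue box, 35 x 50 x 20 mm, on the bench in front of the drawers; origin at the centre of its underside
Not all that is in view belongs to the job. What is shaped like the part that bears red_vial_center but purple or turquoise is not meant.

How it is judged:
By the outcome, as a careful person would: the job done as asked, in the order asked, and still so for the second after the job is handed in, with the robot touching nothing.
It also fails if it takes over 45 s, if anything falls off the work surface, if the arm or the gripper's body presses on something with over 40 N, if the wrist force passes 120 N, or if a joint passes its speed limit or range.

## Working session

There is one attempt and no reset: what is moved stays moved. The work goes in short steps, Python scripts to look and compute and a tool call to move; the robot and the scene stay as the last step left them, time stands still between calls to the robot, and variables do not carry over. Pictures are saved under pics/ and viewed, at most 10 in all, crops included, and the job is handed in when it is done.

Besides the shell and the picture viewer there is one more tool, called after ">>>" as name(argument=value, ...), one argument or row to a line, values as JSON. apply_moves: Moves the arm, as the interface text tells. Its arguments: {"type":"object","properties":{"moves":{"type":"array","items":{"type":"array","items":{"type":"array","items":{"type":"number"}}}}},"required":["moves"]}

```bash
mkdir -p pics; ls; python3 - <<'E'
from bench import telemetry, snapshot
import cv2,json,numpy as np
for n in("scene","top"):
    s=snapshot(n); cv2.imwrite(f"pics/{n}0.png",s["image"][:,:,::-1]); np.savez(f"{n}0.npz",**s)
    print(n,s["fovy"],s["cx"],s["cy"],(-s["R"].T@s["t"]).round(3),s["R"].round(2).tolist())
o=telemetry.get_obs();print(o)
E
```

```text
pics
scene 45.69884912507403 260.77658476438745 191.51063040529897 [-0.156 -0.308  0.634] [[0.01, -1.0, 0.02], [-0.65, -0.02, -0.76], [0.76, -0.0, -0.65]]
top 46.975759406065066 264.7515102174216 196.1713175298007 [ 0.313 -0.304  0.919] [[0.02, -1.0, 0.0], [-0.98, -0.02, -0.21], [0.21, 0.0, -0.98]]
{'time': 0.1, 'joint_positions': array([-1.34310154e+00,  8.78916016e-02,  1.37206561e+00, -2.83754905e-05,
        1.68357497e+00, -1.03080067e-01]), 'qvel': array([ 0.00031414, -0.00144518, -0.00449825, -0.00160331,  0.00178336,
        0.00071459]), 'joint_torque': array([ 1.78635284e-03, -3.41252840e+01, -3.03301299e+01,  7.21190334e-02,
        3.04451433e-02, -9.35765274e-05]), 'tool_pos': array([ 0.17860845, -0.52009685,  0.40363411]), 'ee_rot': array([-3.13966051e+00, -1.71521661e-04,  3.30771523e-01]), 'wrist_force': array([ 0.27462381, -0.44436225, -0.24996388]), 'wrist_torque': array([ 0.02136949,  0.04710688, -0.00465171]), 'finger_force': 0.0, 'width': 0.09409566436086614}
```

View pics/scene0.png

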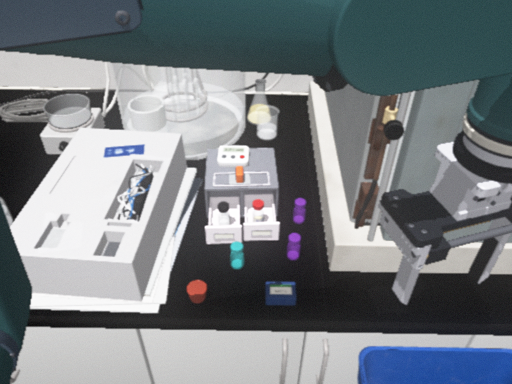

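View pics/top0.png

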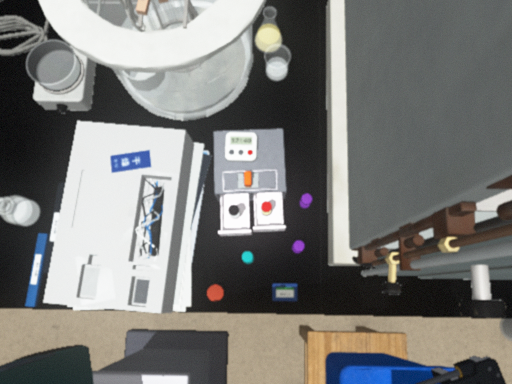

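The scene picture shows the unit at about (242,185), with the red cap at (258,205) in the right (-y) drawer, the black cap at (223,207) in the left one and the orange tab at (240,174). In the top picture the red cap is at (266,207), black (236,211), tab (248,178), stopper (215,293) and box (285,292).

Things that could be mistaken for the red vial, in top pixels: purple vials (306,200) and (298,246), turquoise vial (247,257), stopper (215,293). The red cap at (266,207) is the one that fits. I'll check it in a close crop.

```bash
cat > h.py <<'E'
import numpy as np,cv2
def ray(s,u,v,z):
    f=192/np.tan(np.radians(float(s["fovy"]))/2)
    R=s["R"];c=-R.T@s["t"];d=R.T@np.array([(u-s["cx"])/f,(v-s["cy"])/f,1])
    return c+d*(z-c[2])/d[2]
def proj(s,X):
    f=192/np.tan(np.radians(float(s["fovy"]))/2)
    p=s["R"]@np.array(X)+s["t"];return p[0]/p[2]*f+s["cx"],p[1]/p[2]*f+s["cy"]
def blobs(s,hlo,hhi,smin=120,vmin=60,amin=15):
    h=cv2.cvtColor(s["image"],cv2.COLOR_RGB2HSV)
    m=cv2.inRange(h,(hlo,smin,vmin),(hhi,255,255))
    n,l,st,c=cv2.connectedComponentsWithStats(m)
    return [(c[i].round(1).tolist(),st[i].tolist()) for i in range(1,n) if st[i][4]>=amin]
E
python3 - <<'E'
from h import *
s=dict(np.load("top0.npz"));q=dict(np.load("scene0.npz"))
for n,a,b in(("red",0,5),("red2",174,179),("orange",6,16),("turq",80,95),("purple",130,150),("blue",105,120)):
    print(n)
    for S in (s,q):
        print([x for x in blobs(S,a,b) if 180<x[0][0]<330 and 120<x[0][1]<310])
im=s["image"][120:245,200:320,::-1]
cv2.imwrite("pics/crop.png",cv2.resize(im,None,fx=4.8,fy=4.8,interpolation=cv2.INTER_CUBIC))
E
```

```text
red
[([266.2, 206.4], [262, 202, 9, 10, 69]), ([214.9, 292.4], [206, 284, 18, 18, 240])]
[([257.7, 203.6], [253, 200, 10, 9, 47]), ([196.5, 290.4], [186, 280, 21, 23, 375])]
red2
[]
[]
orange
[([247.6, 178.0], [244, 171, 8, 15, 107])]
[([239.2, 173.9], [236, 167, 7, 15, 97])]
turq
[([247.2, 256.9], [241, 251, 13, 13, 138])]
[([236.5, 255.3], [230, 242, 14, 27, 308])]
purple
[([305.4, 200.4], [299, 193, 14, 16, 159]), ([297.9, 246.3], [292, 240, 13, 14, 145])]
[([299.1, 210.3], [293, 198, 13, 26, 263]), ([293.4, 246.0], [287, 232, 14, 29, 323])]
blue
[([284.1, 290.1], [272, 283, 26, 18, 196])]
[([268.3, 283.2], [265, 281, 9, 7, 27]), ([288.6, 282.9], [277, 281, 19, 8, 55]), ([280.0, 299.5], [266, 289, 30, 16, 274])]
```

View pics/crop.png

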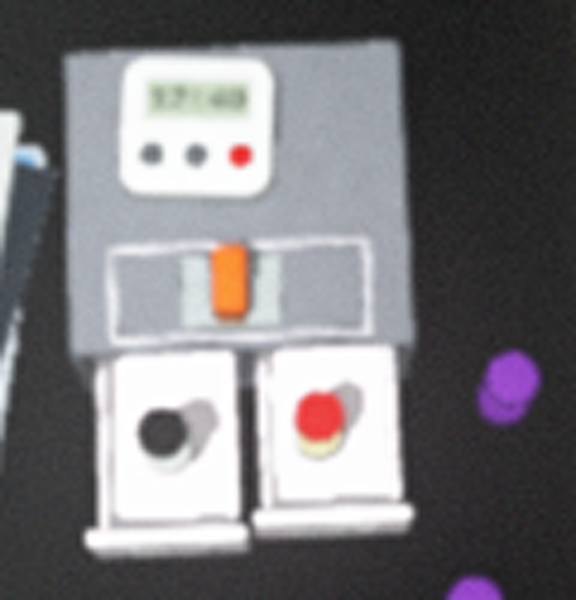

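The crop confirms it: the red-capped vial is in the right drawer at crop (320,418). The right front spans crop x 252–412 at y about 510–530, and the tab's top is at about (230,278). A purple vial stands right of the unit at (512,378).

```bash
python3 - <<'E'
from h import *
s=dict(np.load("top0.npz"));q=dict(np.load("scene0.npz"))
P=lambda u,v,z:ray(s,200+(u+.5)/4.8-.5,120+(v+.5)/4.8-.5,z)
c=[P(u,v,.08) for u,v in((66,55),(400,40),(412,345),(73,355))]
for x in c:print("roof",x.round(4))
print("sizes",[np.linalg.norm(c[i]-c[(i+1)%4]).round(4) for i in range(4)])
ctr=np.mean(c,0);d=c[0]+c[1]-c[2]-c[3];l=c[0]+c[3]-c[1]-c[2];print("ctr",ctr,"yaw",np.degrees(np.arctan2(d[1],d[0])),np.degrees(np.arctan2(-l[0],l[1])))
for u,v in((252,518),(412,513),(252,534),(412,528),(86,540),(248,535),(86,552),(248,548)):print("front",u,v,P(u,v,.05).round(4))
def tri(a,b):
    A=[ray(s,*a,0),ray(s,*a,.1)];B=[ray(q,*b,0),ray(q,*b,.1)]
    da=A[1]-A[0];db=B[1]-B[0];k=np.linalg.lstsq(np.c_[da,-db],B[0]-A[0],rcond=None)[0]
    p1,p2=A[0]+da*k[0],B[0]+db*k[1];return ((p1+p2)/2).round(4),np.linalg.norm(p1-p2).round(4)
print("tab",tri((247.6,178),(239.2,173.9)),ray(s,247.6,177.5,.100).round(4))
print("red",tri((266.2,206.4),(257.7,203.6)),ray(s,266.2,206.4,.064).round(4))
for n,u,v,z in(("turq",247.2,256.9,.04),("pur1",305.4,200.4,.04),("pur2",297.9,246.3,.04),("stop",214.9,292.4,.02),("box",284.1,292,.02)):print(n,ray(s,u,v,z).round(4))
print("hood", ray(s,328,200,.0).round(3),ray(s,328,200,.2).round(3),ray(s,330,260,.05).round(3))
E
```

```text
roof [ 0.623  -0.1971  0.08  ]
roof [ 0.6326 -0.3363  0.08  ]
roof [ 0.502  -0.3427  0.08  ]
roof [ 0.4951 -0.2056  0.08  ]
sizes [np.float64(0.1396), np.float64(0.1307), np.float64(0.1373), np.float64(0.1283)]
ctr [ 0.56319211 -0.27040948  0.08      ] yaw 3.2872291024900626 3.4245346558452754
front 252 518 [ 0.4343 -0.2788  0.05  ]
front 412 513 [ 0.4377 -0.3448  0.05  ]
front 252 534 [ 0.4277 -0.279   0.05  ]
front 412 528 [ 0.4315 -0.3449  0.05  ]
front 86 540 [ 0.4238 -0.2108  0.05  ]
front 248 535 [ 0.4272 -0.2774  0.05  ]
front 86 552 [ 0.4189 -0.211   0.05  ]
front 248 548 [ 0.4219 -0.2775  0.05  ]
tab (array([ 0.5236, -0.269 ,  0.0956]), np.float64(0.0001)) [ 0.5234 -0.2692  0.1   ]
red (array([ 0.4746, -0.3055,  0.0647]), np.float64(0.0007)) [ 0.4748 -0.3059  0.064 ]
turq [ 0.3771 -0.2704  0.04  ]
pur1 [ 0.4933 -0.3852  0.04  ]
pur2 [ 0.4    -0.3704  0.04  ]
stop [ 0.3072 -0.2075  0.02  ]
box [ 0.3107 -0.3449  0.02  ]
hood [ 0.503 -0.437  0.   ] [ 0.462 -0.408  0.2  ] [ 0.374 -0.432  0.05 ]
```

Right drawer it is. The unit's yaw is about 3.35° and its centre about (0.563,-0.270). The right front is at x≈0.430 and should be at ≈0.494 when shut, and the tab must go to -y. I'll shut the fingers, turn the tool so its y lies along the unit's x, and stop high in front of the drawer.

>>> apply_moves(
  moves=[
    [[0.6,-0.85,0,-1,1],[1.2,-1.7,0,-2,1],[1.8,-2.5,0,-3,1],[2.4,-3.4,0,-4,1],[3.4,-3.1,0,-5,1],[4.4,-2.8,0,-6,1],[5.3,-2.5,0,-7,1],[5.32,-2.51,0,-7.44,1],[5.32,-2.51,0,-7.44,1],[5.32,-2.51,0,-7.44,1]],
  ],
)

```text
time: 1.35
tool_pos: [0.3891, -0.3151, 0.4045]
ee_rot: [-3.141, -0.0, 1.628]
wrist_force: [-0.0, 0.1, 0.3]
width: 0.0008
finger_force: 0.0
```

>>> apply_moves(
  moves=[
    [[0,0,0.8,0,1],[0,0,1.6,0,1],[0,0,2.4,0,1],[0,0,3.0,0,1],[0,0,3.4,0,1],[0,0,3.54,0,1],[0,0,3.54,0,1]],
  ],
)

```text
time: 2.22
tool_pos: [0.3891, -0.3153, 0.2279]
ee_rot: [3.142, 0.0, 1.628]
wrist_force: [0.7, -0.3, 0.4]
width: 0.0007
finger_force: 0.0
```

```bash
python3 - <<'E'
from h import *
from bench import snapshot
ims=[]
for n in("scene","wrist"):
    s=snapshot(n);ims.append(s["image"][:,:,::-1])
cv2.imwrite("pics/pre.png",cv2.hconcat([cv2.resize(ims[0][120:320,170:350],(396,440)),cv2.resize(ims[1],(400,440))]))
E
```

```text
(no output)
```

View pics/pre.png

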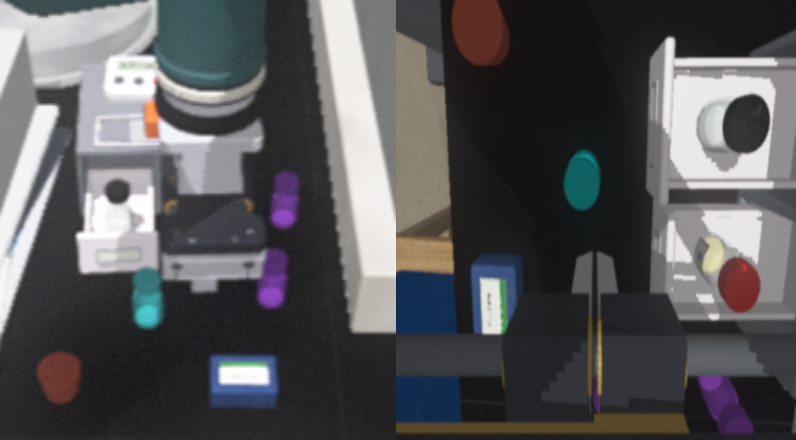

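The left panel shows the gripper in front of the right drawer, between the turquoise and purple vials and clear of both. The right panel shows the fingertips at (595,260), facing the right front at x≈655. Now a slow push along tool +y.

>>> apply_moves(
  moves=[
    [[0,0.15,0,0,1],[0,0.3,0,0,1],[0,0.4,0,0,1],[0,0.48,0,0,1],[0,0.56,0,0,1],[0,0.64,0,0,1],[0,0.72,0,0,1],[0,0.8,0,0,1],[0,0.9,0,0,1],[0,1.0,0,0,1]],
  ],
)

```text
time: 3.58
tool_pos: [0.4396, -0.3121, 0.2276]
ee_rot: [-3.141, -0.0, 1.629]
wrist_force: [-1.7, 0.9, 0.0]
width: 0.0003
finger_force: 0.7
```

>>> apply_moves(
  moves=[
    [[0,0.08,0,0,1],[0,0.16,0,0,1],[0,0.24,0,0,1],[0,0.32,0,0,1],[0,0.4,0,0,1],[0,0.48,0,0,1],[0,0.56,0,0,1],[0,0.64,0,0,1],[0,0.7,0,0,1],[0,0.74,0,0,1]],
  ],
)

```text
time: 4.82
tool_pos: [0.4765, -0.3099, 0.2276]
ee_rot: [-3.142, -0.0, 1.629]
wrist_force: [-0.7, 0.8, 1.0]
width: 0.0008
finger_force: 0.6
```

>>> apply_moves(
  moves=[
    [[0,0.03,0,0,1],[0,0.06,0,0,1],[0,0.09,0,0,1],[0,0.12,0,0,1],[0,0.12,0,0,1]],
  ],
)

```text
time: 5.45
tool_pos: [0.4825, -0.3097, 0.2277]
ee_rot: [3.141, 0.0, 1.629]
wrist_force: [-0.2, -0.0, -0.3]
width: 0.0004
finger_force: 0.3
```

>>> apply_moves(
  moves=[
    [[0,0.02,0,0,1],[0,0.04,0,0,1],[0,0.06,0,0,1],[0,0.08,0,0,1]],
  ],
)

```text
time: 5.95
tool_pos: [0.4852, -0.3097, 0.2277]
ee_rot: [-3.137, -0.0, 1.629]
wrist_force: [-8.6, 0.2, 4.8]
width: 0.0005
finger_force: 4.1
```

>>> apply_moves(
  moves=[
    [[0,0.03,0,0,1],[0,0.03,0,0,1]],
  ],
)

```text
time: 6.2
tool_pos: [0.4858, -0.3097, 0.2278]
ee_rot: [-3.134, -0.0, 1.629]
wrist_force: [-11.3, 0.5, 5.8]
width: 0.0002
finger_force: 5.4
```

The force rises against the stop, so the drawer is shut. I'll back off, lift and look.

>>> apply_moves(
  moves=[
    [[0,-0.1,0,0,1],[0,-0.3,0,0,1],[0,-0.6,0,0,1],[0,-0.6,-0.7,0,1],[0,-0.6,-1.5,0,1],[0,-0.6,-2.3,0,1],[0,-0.6,-2.6,0,1],[0,-0.6,-2.6,0,1]],
  ],
)

```text
time: 7.2
tool_pos: [0.4576, -0.3112, 0.3583]
ee_rot: [3.14, 0.001, 1.629]
wrist_force: [-0.7, -0.5, -0.4]
width: 0.0005
finger_force: 0.0
```

```bash
python3 - <<'E'
from h import *
from bench import snapshot
s=snapshot("scene");w=snapshot("wrist");np.savez("scene1.npz",**s);np.savez("wrist1.npz",**w)
print(blobs(s,6,16),blobs(w,6,16),blobs(w,0,5))
cv2.imwrite("pics/shut.png",cv2.hconcat([cv2.resize(s["image"][120:320,170:350,::-1],(396,440)),cv2.resize(w["image"][:,:,::-1],(400,440))]))
E
```

```text
[([239.2, 173.8], [236, 166, 7, 16, 98])] [([101.3, 66.4], [93, 55, 17, 26, 111]), ([83.0, 71.3], [72, 59, 24, 23, 160]), ([350.8, 156.0], [330, 147, 43, 20, 788])] [([94.0, 60.8], [72, 42, 45, 40, 990]), ([422.7, 163.7], [416, 158, 14, 13, 137])]
```

View pics/shut.png

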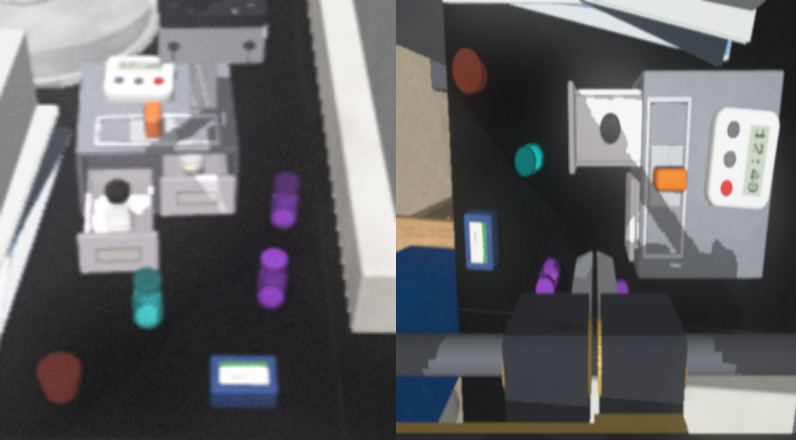

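```bash
python3 - <<'E'
from h import *
s=dict(np.load("scene1.npz"));w=dict(np.load("wrist1.npz"))
c=np.array([.5632,-.2704,0]);ex=np.array([np.cos(.0585),np.sin(.0585),0]);ey=np.array([-ex[1],ex[0],0])
im=s["image"].copy();im=im[140:230,195:295]
im=cv2.resize(im,None,fx=6,fy=6,interpolation=cv2.INTER_CUBIC)
for x,y,z,col in [(-.071,a,b,(255,0,0)) for a in(-.0015,-.0675) for b in(.006,.05)]+[(-.065,a,b,(0,255,0)) for a in(.07,-.07) for b in(0,.08)]:
    u,v=proj(s,c+x*ex+y*ey+[0,0,z]);cv2.circle(im,(int((u-194.5)*6),int((v-139.5)*6)),3,col,-1)
cv2.imwrite("pics/chk.png",im[:,:,::-1])
o,_=None,None
t=ray(w,350.8,156,.1);print("tab wrist",t, "unit",(t-c)@ex,(t-c)@ey)
E
```

```text
tab wrist [ 0.52427758 -0.26926243  0.1       ] unit -0.03878933161182 0.0034112890887498934
```

View pics/chk.png

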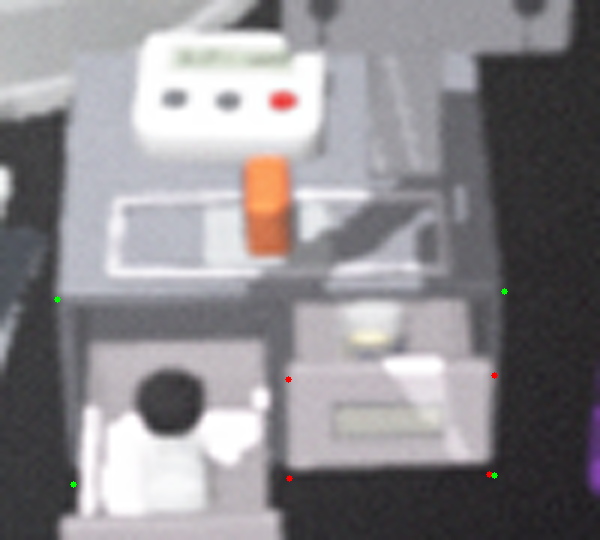

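The shut drawer's front sits at the shut position. It lies about 2 mm further back than predicted, as does the unit's roof edge. The tab is at (0.524,-0.269). Next I go to its +y side, fingers shut and tips at 0.089, clear of the timer.

>>> apply_moves(
  moves=[
    [[0.5,0.4,0,0,1],[1.0,0.9,0,0,1],[1.51,1.38,0,0,1],[1.51,1.38,0,0,1],[1.51,1.38,0.4,0,1],[1.51,1.38,0.8,0,1],[1.51,1.38,1.2,0,1],[1.51,1.38,1.4,0,1],[1.51,1.38,1.4,0,1]],
  ],
)

```text
time: 8.43
tool_pos: [0.5217, -0.232, 0.2861]
ee_rot: [-3.139, -0.001, 1.629]
wrist_force: [-0.0, -0.5, 0.1]
width: 0.0002
finger_force: 0.0
```

>>> apply_moves(
  moves=[
    [[-0.12,0,0,0,1],[-0.24,0,0,0,1],[-0.36,0,0,0,1],[-0.48,0,0,0,1],[-0.6,0,0,0,1],[-0.7,0,0,0,1],[-0.8,0,0,0,1],[-0.9,0,0,0,1],[-0.97,0,0,0,1],[-1.03,0,0,0,1]],
  ],
)

```text
time: 9.68
tool_pos: [0.5254, -0.2833, 0.2877]
ee_rot: [3.141, 0.0, 1.629]
wrist_force: [0.8, 1.3, 0.3]
width: 0.0005
finger_force: 0.6
```

>>> apply_moves(
  moves=[
    [[-0.02,0,0,0,1],[-0.04,0,0,0,1],[-0.06,0,0,0,1],[-0.08,0,0,0,1]],
  ],
)

```text
time: 10.18
tool_pos: [0.5255, -0.2867, 0.2877]
ee_rot: [-3.141, -0.001, 1.63]
wrist_force: [0.6, 3.8, 2.6]
width: 0.0006
finger_force: 2.0
```

>>> apply_moves(
  moves=[
    [[-0.02,0,0,0,1],[-0.04,0,0,0,1],[-0.06,0,0,0,1],[-0.06,0,0,0,1]],
  ],
)

```text
time: 10.68
tool_pos: [0.5258, -0.2878, 0.2877]
ee_rot: [-3.141, -0.007, 1.631]
wrist_force: [-0.1, 9.6, 3.9]
width: 0.0005
finger_force: 4.9
```

The tab is at its stop: the force has risen to 10 N with almost no further motion. I'll retreat and lift away.

>>> apply_moves(
  moves=[
    [[0.1,0,0,0,1],[0.3,0,0,0,1],[0.5,0,0,0,1],[0.5,0,-0.8,0,1],[0.5,0,-1.8,0,1],[0.5,0,-2.6,0,1],[0.5,-1,-2.8,0,1],[0.5,-2,-2.8,0,1],[0.5,-3,-2.8,0,1],[0.5,-3,-2.8,0,1]],
  ],
)

```text
time: 11.92
tool_pos: [0.3722, -0.2735, 0.4282]
ee_rot: [3.141, 0.002, 1.626]
wrist_force: [-0.9, -0.2, -0.0]
width: 0.0006
finger_force: 0.0
```

```bash
python3 - <<'E'
from h import *
from bench import snapshot
s=snapshot("scene");t=snapshot("top");w=snapshot("wrist")
c=np.array([.5645,-.2704,0]);ex=np.array([np.cos(.0585),np.sin(.0585),0]);ey=np.array([-ex[1],ex[0],0])
for S in(s,t,w):
    for b in blobs(S,6,16,amin=40):
        p=ray(S,*b[0],.096)-c;print(b,p@ex,p@ey)
cv2.imwrite("pics/end.png",cv2.hconcat([cv2.resize(x["image"][:,:,::-1],(400,300)) for x in(s,w)]))
E
```

```text
([256.8, 173.7], [254, 166, 7, 16, 102]) -0.04154115727202257 -0.02955215603207421
([265.9, 175.9], [262, 171, 7, 13, 62]) -0.03804581011285126 -0.03149962051126647
([403.6, 259.3], [400, 246, 10, 23, 117]) -0.20673912508182313 -0.2797052914734124
([327.3, 342.0], [323, 332, 10, 26, 123]) -0.3470558452418978 -0.12875439158873347
([387.2, 345.5], [382, 337, 9, 16, 40]) -0.35712000296739205 -0.2347593852656375
([196.6, 112.6], [183, 103, 29, 19, 137]) -0.24055989712899176 0.07499630101236635
([406.3, 223.6], [390, 215, 34, 16, 435]) -0.03949624705518796 -0.031002999789788148
```

View pics/end.png

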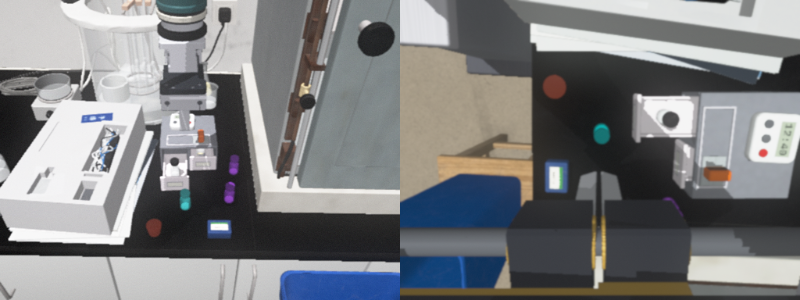

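The tab measures −0.030 in all three views (scene, top and wrist). The right drawer is shut and the left one is still open with its vial standing. The stopper, box and timer are where they were.

```bash
python3 -c "
from bench import ticket
print(ticket.close_job())"
```

```text
the job is handed in; nothing more can be done
None
```

I pushed the right drawer, which holds the red-capped vial, shut against its stop, then slid the locking tab to the right-hand stop (about −0.03 m); the left drawer is still open, nothing else looks moved, and the job is handed in.

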